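Set a pocket watch on the inspection stand and hold the magnifier over it

ROBOT

A 6-joint arm with a two-finger parallel gripper is mounted at the origin on the work surface. World frame = base frame: x ahead of the robot, y to its left, z up, the work surface at z = 0. Lengths are in m, angles in degrees, forces in N, time in s.
With the tool pointing down it reaches from about 0.35 to 0.875 m from the base axis. Payload 4.2 kg.
Tool frame: the origin (TCP) lies midway between the tips of the shut fingers; the grasp point (between the pads) lies 19 mm behind it; y points along the fingers, z is the direction in which the jaws open and shut, and the axes are right-handed (so a half turn about y gives the same grasp; the last joint's range is limited). The gripper opens to 87 mm and grips with 3 to 60 N. Pads are 19 mm wide; open, the fingers measure 117 mm over their backs; the gripper's body (75 mm by 190 mm) begins 51 mm behind the grasp point.
Start: joints at [83.285, 22.042, 0.453, 0, -68.411, -14.817], TCP at [0.229, 0.581, 0.223] pointing down, gripper open.
Joint ranges: [-179.83, 179.83], [-69.29, 118.12], [-61.27, 80.66], [-181.25, 117.63], [-171.15, -9.14], [-177.46, 177.46]. Speed limits (degrees/s): [159.86, 159.86, 180, 180, 180, 180].

INTERFACE

Orientations are given as [roll, pitch, yaw] about the fixed x, y, z axes, in that order (R = Rz(yaw) Ry(pitch) Rx(roll)).
In Python, from workcell import env gives the robot as it stands. The module is installed in compiled form; this text tells all that it offers. Calls block until the motion is done:
- env.goto(position, orientation): joint-space move of the TCP to a pose.
- env.move_straight(position, rotation=None, rate=0.15, force_limit=None): straight line of the TCP; rotation=None keeps the orientation; rate is the mean speed in m/s. With force_limit (N) it stops when the force on the tool has changed by that much, and returns True; else False.
- env.set_joints(angles): joint-space move.
- env.gripper_to(opening, grasp_force=None): opening from 0.0 (shut) to 1.0 (fully open); grasp_force is the grip in N (None keeps the last); returns when the fingers have stopped.
- env.dwell(seconds).
- env.inverse_kinematics(position, orientation): joint angles nearest the present ones, or None.
- env.read_state(): the state.
- env.grab_frame(name): name is "scene" or "top" or "wrist"; returns a dict with "image" (384x512x3 uint8, blue, green, red), "fx", "fy", "cx", "cy" (pixels), "position" and "orientation" of the camera in the world. Camera axes: x right, y up, looking along -z (the intrinsics and any distortion apply to the point x, -y, -z); pixel columns grow to the right and rows downward; lengths in m; the calibration is good to about 2 mm. A picture is of the moment at which its call begins. There is no depth.
A pose or a line that the arm cannot do raises env.Unreachable and nothing moves.
- env.close_job(): hands the job in, once; it reports no verdict.
Trained networks look in a picture, given as the dict that the camera call returned (one of the last four; its "shot" number tells which), for a name from the list of things; names that differ only in an ending like _2 or _b are one class to them, and where a whole thing is asked for, a point or a joint stands for the part that bears it (a point fixed in the world has none). Each returns a list of dicts, best first, with "score" (0 to 1); they miss things now and then, are a little off and sometimes report something else, mostly with a low value. They report only what shows in the picture. A call takes as long as a camera call. They do not tell look-alikes from the thing itself.
- env.search_frame(picture, thing): "xyz" ([x, y, z] in m, in world coordinates, good to about 4 mm: the middle of the surface that is visible of it).
- env.trace(picture, thing): "mask" (384x512 bool, what is visible of it).
The state is a dict: "clock": time; "joint_positions": joint angles; "qvel": joint speeds; "joint_torque": joint torques, N m; "position": TCP position; "tool_rot": TCP orientation; "force": force on the tool from outside, world axes, zero at the start; "wrist_torque": the same for the moment, N m; "opening": opening from 0.0 (shut) to 1.0 (fully open).
Only numpy, scipy, OpenCV 4.12 (cv2) and the standard library are available. Lean on these libraries where they do the work, as an engineer would, in place of code of your own. Each camera call takes 0.05 s, during which the arm holds its last target.

TASK

Gently set the round pocket watch, dial up, centred on top of the small inspection stand and let go of it, without dropping it or disturbing the bangle, the bar and the ring box that lie beside it. Then draw the hand magnifier out of its leaning holder, turn it until the lens lies level, and hold it still with the lens centred over the watch, about 8 cm above it, touching nothing else. Finish like that, still holding the magnifier in the gripper.

Things in the scene. Friction and masses are not known exactly. Their poses are not given: they have to be found in the camera images.
- watch_center (a point): Centre of the loose pocket watch: a brass disc 46 mm across, 14 mm thick, white dial, 90 g, flat and dial up on a blue covered board whose top is 6 mm above the table (the centre is 13 mm above the table). z points up out of the dial; x to the crown and bow (a small ring), which stick out to 46 mm from the centre; grip the disc along its y.
- stand_top (a point): Centre of the top of the fixed inspection stand: a flat disc 34 mm in diameter, 55 mm above the table, on a thin post (18 mm) with a round foot 76 mm in diameter. z points up. A watch lying on it has its centre 7 mm above this point.
- holder: Fixed pale wooden magnifier holder; origin at the table under its base plate (base 125 x 66 x 10 mm, from -57 to +68 mm along its x). Its square sleeve is 55 mm deep and slopes: the way out of the sleeve points half forward along the holder's +x and half up (45 deg). x is horizontal, z up. It turns about z between starts.
- holder_mouth (a point): Centre of the sleeve's open mouth, 14 mm ahead of (+x) and 61 mm above the holder's origin; axes as the holder's. The sleeve is 30 x 24 mm outside and leaves the handle about 1 mm of play on every side, so the magnifier may sag about 2 deg.
- mag_grip (a point): Place to grip the loose hand magnifier: on the handle's axis, 37 mm outside the sleeve. Flat black handle 20 mm wide (y), 14 mm thick (z), 128 mm long; thin neck; round steel-rimmed glass lens 68 mm outside, 10 mm thick; 110 g in all. x points along the handle to the lens, z is square to the lens faces. In the holder x slopes up at 45 deg along the holder's x and y is level. Grip across y.
- mag_lens (a point): Centre of the lens, 84 mm from mag_grip along the magnifier's x; axes as mag_grip. Both faces of the lens are alike.
- mag_butt (a point): Butt end of the handle, 92 mm from mag_grip against the magnifier's x; in the holder it sits on the bottom of the sleeve, 55 mm inside the mouth.
- bangle_center (a point): Bystander: centre of a brass bangle, a ring 68 mm outside, 54 mm inside, 10 mm high, loose on the board.
- ingot_center (a point): Bystander: centre of a brass-coloured bar 50 x 28 x 9 mm, loose on the board.
- ringbox_center (a point): Bystander: centre of a closed wooden ring box 50 x 50 x 39 mm, loose on the board.
Not all that is in view belongs to the job. Of the things that look like the holder, take the one that is farthest to the robot's right at the start. Leave any yellow look-alike of the part that bears mag_grip alone.

How it is judged (in metres and radians):
On the way, in this order (a step that is already met when the one before it is completed fails the run):
1. the watch rests dial up and centred on the stand, let go (horizontal distance between watch_center and stand_top below 0.011 m and z of watch_center in the frame of stand_top between 0.003 and 0.011 m and angle between watch_center's own z axis and vertical below 0.15 rad and contact force between watch and the fingers below 0.05 N and linear speed of watch below 0.02 m/s), for 0.2 s.
2. the magnifier is held and drawn fully out of the holder (z of mag_butt in the frame of holder above 0.068 m and contact force between magnifier and the fingers above 1 N), for 0.2 s.
At the end, for the whole second after the job is handed in: Watch dial up (0.15 rad), within 11 mm of the stand's centre, on its top, untouched by the fingers. Magnifier held still, clear of watch, stand and holder; lens level within 0.21 rad, within 22 mm sideways of the watch's centre, 55 to 135 mm above the stand's top (4 to 12 cm above the watch) (all of step 1 and contact force between magnifier and the fingers above 1 N and horizontal distance between mag_lens and watch_center below 0.022 m and z of mag_lens in the frame of stand_top between 0.055 and 0.135 m and angle between the z axis of mag_lens and the z axis of stand_top, either way round below 0.21 rad and linear speed of magnifier below 0.03 m/s and contact force between magnifier and watch below 0.05 N and contact force between magnifier and stand below 0.05 N and contact force between magnifier and holder below 0.05 N); the arm keeps its last pose, push and grip.
It fails at once if the bangle, the bar or the ring box was moved more than 25 mm (distance of any of bangle_center, ingot_center, ringbox_center from where it was at the start of the episode above 0.025 m).
It fails at once if the watch was dropped (fell freely more than about 12 mm) (contact force between watch and the fingers below 0.01 N and linear speed of watch above 0.5 m/s).
It also fails if it takes over 64 s, if anything falls off the work surface, if the arm or the gripper's body presses on something with over 40 N, if the wrist force passes 120 N, or if a joint passes its speed limit or range.

## Working session

There is one attempt and no reset: what is moved stays moved. The work goes in short steps, each a Python script; the robot and the scene stay as the last script left them, time stands still between calls to the robot, and variables do not carry over. Pictures are saved under pics/ and viewed, and the job is handed in when it is done.

```bash
mkdir -p pics; ls; python3 - <<'E'
from workcell import env
import cv2
s=env.read_state();print(s)
for n in ["scene","top","wrist"]:
    f=env.grab_frame(n);cv2.imwrite(f"pics/a_{n}.png",f["image"])
    print(n,{k:v for k,v in f.items() if k!="image"})
    if n!="wrist":
        for t in ["watch_center","stand_top","holder","mag_grip","bangle_center","ingot_center","ringbox_center"]:
            try: print(t,[(round(d["score"],2),[round(float(x),4) for x in d["xyz"]]) for d in env.search_frame(f,t)])
            except Exception as e: print(t,e)
E
```

```text
pics
{'clock': 0.0, 'joint_positions': array([ 8.32841793e+01,  2.20920809e+01,  3.79730887e-01, -2.89326843e-02,
       -6.84124379e+01, -1.48183565e+01]), 'qvel': array([ 0.00757589,  0.02556706,  0.04968762, -0.07768678, -0.0125859 ,
       -0.07364846]), 'joint_torque': array([ 5.64942968e-05, -3.90664887e+01,  1.87406266e+01,  4.21995431e+00,
        1.09397108e-02, -1.87571604e-04]), 'position': array([0.22915254, 0.58082106, 0.22144553]), 'tool_rot': array([-8.98724852e+01,  5.92980142e-03,  1.58455155e+02]), 'force': array([-0.23478623,  0.26103366, -0.07193023]), 'wrist_torque': array([ 0.00834039,  0.02193192, -0.0305145 ]), 'opening': 0.9973329120739599}
scene {'fx': 447.25347723894333, 'fy': 447.25347723894333, 'cx': 261.3461905118174, 'cy': 196.79434480518472, 'position': array([ 0.84180463, -0.28708612,  1.00721345]), 'orientation': array([28.79069883, -0.59893272, 54.40551654]), 'shot': 1}
watch_center [(0.87, [0.5819, -0.2846, 0.0215])]
stand_top [(0.92, [0.5657, 0.274, 0.0107])]
holder [(0.85, [0.5341, 0.0703, 0.0104]), (0.66, [0.247, 0.2511, 0.0088])]
mag_grip [(0.7
[... 471 characters left out ...]
967]), 'shot': 2}
watch_center [(0.78, [0.5833, -0.2806, 0.0204])]
stand_top [(0.92, [0.5527, 0.2769, 0.0068])]
holder [(0.97, [0.5115, 0.076, 0.0117]), (0.69, [0.2451, 0.2514, 0.0094])]
mag_grip [(0.82, [0.6128, 0.1004, 0.1359]), (0.56, [0.5146, 0.0728, 0.0083])]
bangle_center []
ingot_center [(0.65, [0.5686, -0.1904, 0.0124]), (0.4, [0.6079, 0.1067, 0.14])]
ringbox_center [(0.68, [0.5835, -0.2764, 0.0234]), (0.18, [0.5173, 0.0782, 0.0116])]
wrist {'fx': 283.69425893785854, 'fy': 283.69425893785854, 'cx': 253.41483854768444, 'cy': 193.51669851828086, 'position': array([0.29324369, 0.55580906, 0.38355692]), 'orientation': array([-1.45974027e+01, -2.53634700e-02, -1.11515967e+02]), 'shot': 3}
```

View pics/a_scene.png

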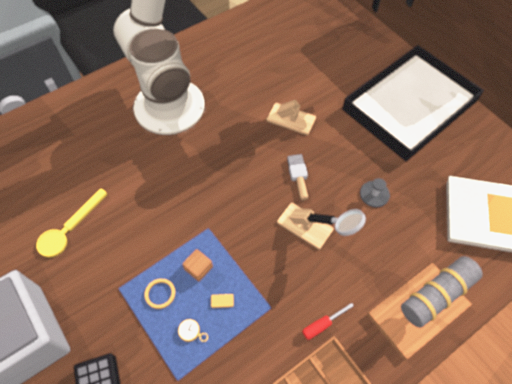

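View pics/a_top.png

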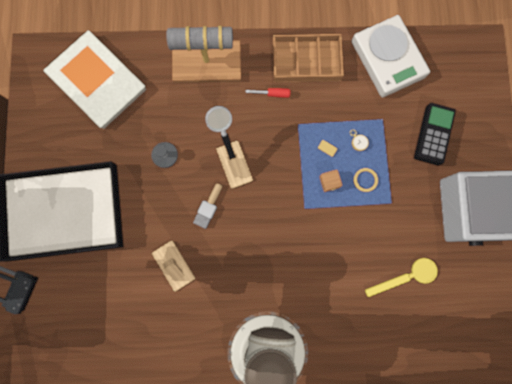

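```bash
cat > h.py <<'E'
from workcell import env
import cv2, numpy as np
from scipy.spatial.transform import Rotation as R
def Rw(o): return R.from_euler('xyz',o,degrees=True).as_matrix()
def eul(M): return R.from_matrix(M).as_euler('xyz',degrees=True)
def ray(f,uv):
    uv=np.atleast_2d(uv).astype(float)
    d=np.c_[(uv[:,0]-f['cx'])/f['fx'],-(uv[:,1]-f['cy'])/f['fy'],-np.ones(len(uv))]
    return d@Rw(f['orientation']).T
def onz(f,uv,z):
    d=ray(f,uv);p=f['position'];return p+d*((z-p[2])/d[:,2])[:,None]
def proj(f,P):
    c=(np.atleast_2d(P)-f['position'])@Rw(f['orientation'])
    return np.c_[f['cx']+f['fx']*c[:,0]/-c[:,2],f['cy']-f['fy']*c[:,1]/-c[:,2]]
def tool(approach,jaw):
    y=np.array(approach,float);y/=np.linalg.norm(y)
    z=np.array(jaw,float);z-=y*(z@y);z/=np.linalg.norm(z)
    return np.c_[np.cross(y,z),y,z]
def rnd(x,n=4): return np.round(np.array(x,float),n).tolist()
E
python3 - <<'E'
from h import *
s=env.read_state()
f=env.grab_frame("wrist")
T=Rw(s['tool_rot'])
print("cam in tool",rnd(T.T@(f['position']-s['position'])),rnd(T.T@Rw(f['orientation']),3))
for n in ["scene","top"]:
    f=env.grab_frame(n)
    for (t,z) in [("watch_center",.02),("stand_top",.055)]:
        r=env.trace(f,t)
        for d in r[:2]:
            m=d['mask'];ys,xs=np.nonzero(m);uv=[xs.mean(),ys.mean()]
            print(n,t,round(d['score'],2),len(xs),rnd(uv,1),rnd(onz(f,uv,z)),(xs.min(),xs.max(),ys.min(),ys.max()))
for n,p in [("scene",(187,330)),("scene",(375,193)),("scene",(305,222)),("top",(165,154)),("top",(235,145))]:
    im=cv2.imread(f"pics/a_{n}.png");x,y=p
    c=im[max(0,y-40):y+40,max(0,x-50):x+50]
    cv2.imwrite(f"pics/b_{n}_{x}.png",cv2.resize(c,None,fx=4,fy=4,interpolation=cv2.INTER_CUBIC))
a=[cv2.imread(f"pics/b_{k}.png") for k in ["scene_187","scene_375","top_165","top_235"]]
cv2.imwrite("pics/b.png",np.vstack([np.hstack(a[:2]),np.hstack(a[2:])])[:600,:800])
E
```

```text
cam in tool [-0.0688, -0.161, 0.0003] [[-0.0, -0.968, -0.252], [-0.0, 0.252, -0.968], [1.0, -0.0, -0.001]]
scene watch_center 0.89 395 [189.3, 329.9] [[0.5837, -0.2811, 0.02]] (np.int64(178), np.int64(206), np.int64(319), np.int64(340))
scene stand_top 0.66 654 [375.2, 192.3] [[0.5728, 0.2607, 0.055]] (np.int64(360), np.int64(389), np.int64(178), np.int64(206))
scene stand_top 0.25 775 [341.6, 220.6] [[0.584, 0.1433, 0.055]] (np.int64(308), np.int64(364), np.int64(210), np.int64(233))
top watch_center 0.7 192 [360.5, 142.2] [[0.582, -0.2847, 0.02]] (np.int64(353), np.int64(368), np.int64(135), np.int64(150))
top stand_top 0.96 494 [164.5, 153.9] [[0.551, 0.2726, 0.055]] (np.int64(152), np.int64(176), np.int64(142), np.int64(166))
```

View pics/b.png

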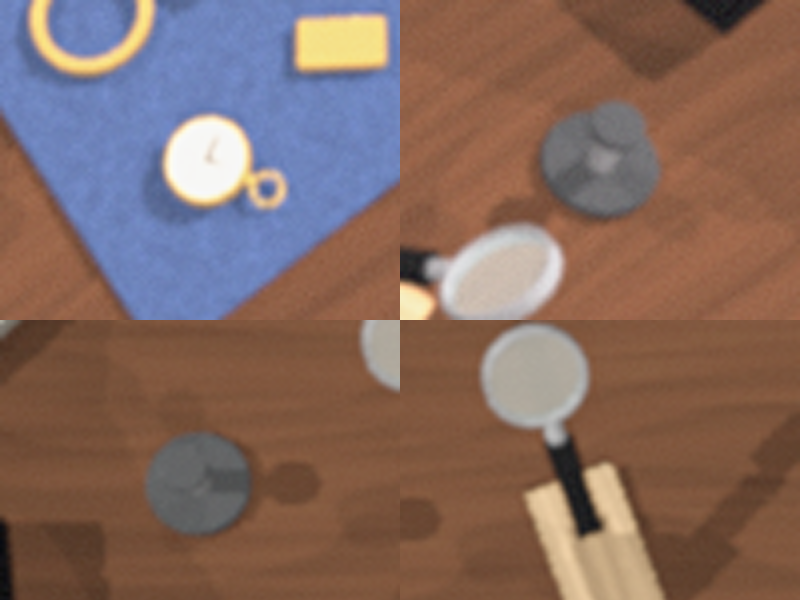

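View pics/a_wrist.png

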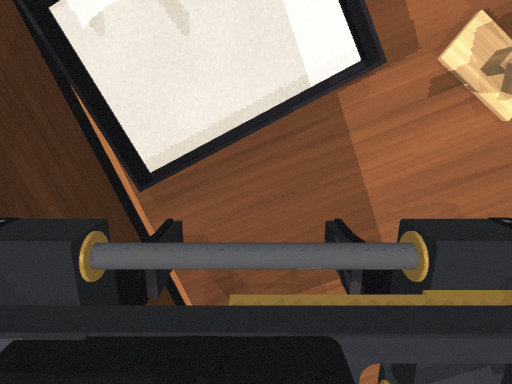

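```bash
python3 - <<'E'
from h import *
f=env.grab_frame("scene")
w=onz(f,(189,330),.02)[0];b=onz(f,(203.7,337.2),.013)[0]
print(rnd(w),rnd(b),np.degrees(np.arctan2(*(b-w)[1::-1])))
print("stand top scene",rnd(onz(f,(379.25,183.5),.055)),"foot",rnd(onz(f,(375,193),.006)))
g=env.grab_frame("top")
print("top foot",rnd(onz(g,(164.5,154.5),.006)))
P=onz(f,(379.25,183.5),.055)
print(proj(g,P))
# view poses: tool down, want watch in upper-middle of wrist img
def view(pt,jawyaw,h,px=(256,130)):
    a=np.radians(jawyaw);T=tool([0,0,-1],[np.cos(a),np.sin(a),0])
    C=T@np.array([[0,-.968,-.252],[0,.252,-.968],[1,0,0]])
    d=C@np.array([(px[0]-253.4)/283.7,-(px[1]-193.5)/283.7,-1])
    cam=np.array(pt)-d*(h/-d[2]); 
    return cam-T@np.array([-.0688,-.161,.0003]),eul(T)
for jy in [130,-50,90,-90]:
    p,o=view([w[0],w[1],.02],jy,.30)
    print(jy,rnd(p),rnd(o,1),env.inverse_kinematics(p,o))
for jy in [0,90,-90,180]:
    p,o=view([.558,.277,.055],jy,.30)
    print(jy,rnd(p),rnd(o,1),env.inverse_kinematics(p,o))
E
```

```text
[0.5834, -0.2817, 0.02] [0.6131, -0.2638, 0.013] 31.187075415146445
stand top scene [[0.5602, 0.286, 0.055]] foot [[0.5603, 0.2871, 0.006]]
top foot [[0.5609, 0.2831, 0.006]]
[[159.71143393 150.78679415]]
130 [0.6301, -0.2464, 0.159] [-90.0, 0.0, 40.0] [ -7.69939188  29.6028033    3.39146898   0.         -63.78866568
 -42.30060812]
-50 [0.5368, -0.317, 0.159] [-90.0, 0.0, -140.0] [-15.713871    24.67787494  -4.93785887   0.         -60.38426619
 145.713871  ]
90 [0.6419, -0.2847, 0.159] [-90.0, 0.0, 0.0] [-1.07658923e+01  3.20266129e+01  7.65437938e+00 -2.54444375e-14
 -6.56277665e+01 -7.92341077e+01]
-90 [0.525, -0.2787, 0.159] [-90.0, 0.0, -180.0] [-1.23710480e+01  2.20315344e+01 -9.21354826e+00  2.54444375e-14
 -5.87549173e+01  1.02371048e+02]
0 [0.555, 0.2185, 0.194] [-90.0, 0.0, -90.0] [ 37.03220116  20.49134355  -6.17388039   0.         -63.33477606
 142.96779884]
90 [0.6165, 0.274, 0.194] [-90.0, 0.0, 0.0] [ 3.76677242e+01  2.79515112e+01  5.78582120e+00 -2.54444375e-14
 -6.78343100e+01 -1.27667724e+02]
-90 [0.4995, 0.28, 0.194] [-90.0, 0.0, -180.0] [ 4.54729703e+01  1.82351853e+01 -9.55665713e+00  2.54444375e-14
 -6.22081575e+01  4.45270297e+01]
180 [0.561, 0.3355, 0.194] [-90.0, 0.0, 90.0] [ 45.02937891  25.92559351   2.42625107   0.         -66.50065756
 -45.02937891]
```

```bash
python3 - <<'E'
from h import *
def go(p,o,name):
    env.goto(p,o);env.dwell(0.3);f=env.grab_frame("wrist");cv2.imwrite(f"pics/{name}.png",f["image"])
    np.save(f"{name}.npy",{k:v for k,v in f.items() if k!='image'},allow_pickle=True);print(name,f['position'],f['orientation'],env.read_state()['clock']);return f
a=np.radians(180)
f=go([.561,.3435,.194],[-90,0,90],"w_stand")
print("exp px",proj(f,[.5606,.285,.055]))
f=go([0.6301,-0.2464,.159],[-90,0,40],"w_watch")
print("exp px",proj(f,[.583,-.282,.02]))
d=env.search_frame(f,"watch_center");print(d)
E
```

```text
w_stand [0.56039924 0.27499737 0.35508151] [-1.46209005e+01  5.82260129e-02 -1.79909925e+02] 3.1667
exp px [[253.50052796 129.52189402]]
w_watch [ 0.57729507 -0.29049408  0.32002052] [-1.46736345e+01  7.43047668e-02  1.30062371e+02] 5.65
exp px [[256.53374997 129.08165981]]
[{'xyz': [0.5772, -0.2795, 0.0203], 'score': 0.8}, {'xyz': [0.5667, -0.1896, 0.0168], 'score': 0.7}]
```

View pics/w_stand.png

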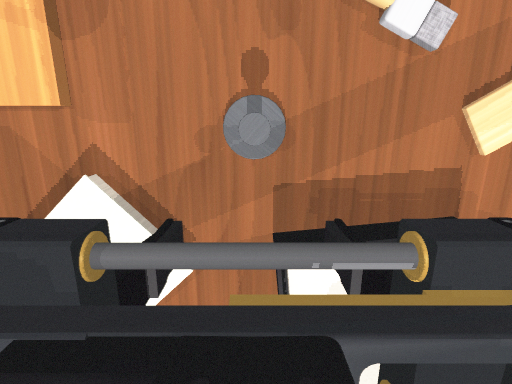

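View pics/w_watch.png

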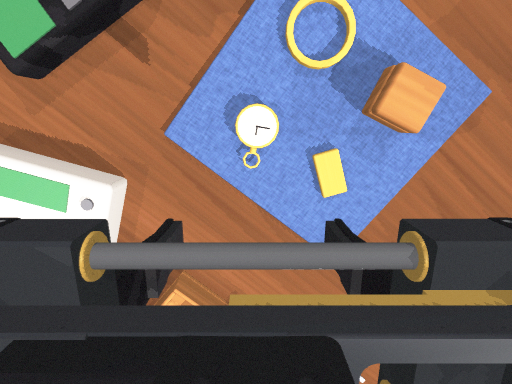

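```bash
python3 - <<'E'
import cv2,numpy as np
a=cv2.imread("pics/w_stand.png")[85:170,210:300];b=cv2.imread("pics/w_watch.png")[90:175,210:300]
a=cv2.convertScaleAbs(a,alpha=1.6)
o=np.hstack([cv2.resize(x,(400,378),interpolation=cv2.INTER_NEAREST) for x in (a,b)])
cv2.imwrite("pics/c.png",o)
E
```

```text
(no output)
```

View pics/c.png

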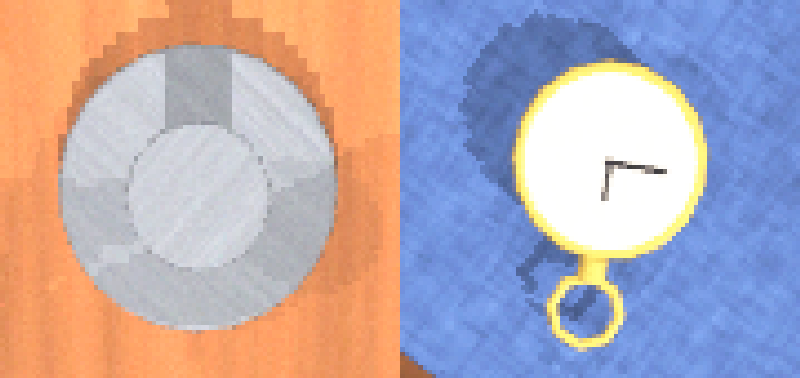

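```bash
python3 - <<'E'
from h import *
f=np.load("w_stand.npy",allow_pickle=True).item();g=np.load("w_watch.npy",allow_pickle=True).item()
s=onz(f,(254.4,128.6),.055)[0];w=onz(g,(256.7,125.5),.020)[0];b=onz(g,(251.6,160.2),.013)[0]
print("stand",rnd(s),"watch",rnd(w),"bow",rnd(b),np.linalg.norm((b-w)[:2]))
yaw=np.arctan2(*(b-w)[1::-1]);print("yaw",np.degrees(yaw))
jw=yaw+np.pi/2
T=tool([0,0,-1],[np.cos(jw),np.sin(jw),0]);o=eul(T)
h=[w[0],w[1],.08];print(rnd(o,1),env.inverse_kinematics(h,o))
env.gripper_to(.75)
env.goto(h,o)
print(env.move_straight([w[0],w[1],.0085],rate=.08,force_limit=8))
s_=env.read_state();print(s_['position'],s_['force'],s_['clock'],s_['opening'])
np.save("est.npy",{'s':s,'w':w,'yaw':yaw},allow_pickle=True)
for n in("scene","wrist"): cv2.imwrite(f"pics/d_{n}.png",env.grab_frame(n)["image"])
a=cv2.imread("pics/d_scene.png")[230:384,100:300];cv2.imwrite("pics/d_s.png",cv2.resize(a,None,fx=4,fy=3.8))
E
```

```text
stand [0.5597, 0.2841, 0.055] watch [0.5801, -0.2842, 0.02] bow [0.6117, -0.2646, 0.013] 0.03716543894467493
yaw 31.773425075328074
[-90.0, 0.0, 31.8] [-11.77686292  31.12687001  -6.53267232   0.         -52.34045767
 -46.44971201]
False
[ 0.58063649 -0.28437318  0.00906915] [-0.11916184 -0.33336934 -0.74050217] 7.925 0.7507836646826013
```

View pics/d_s.png

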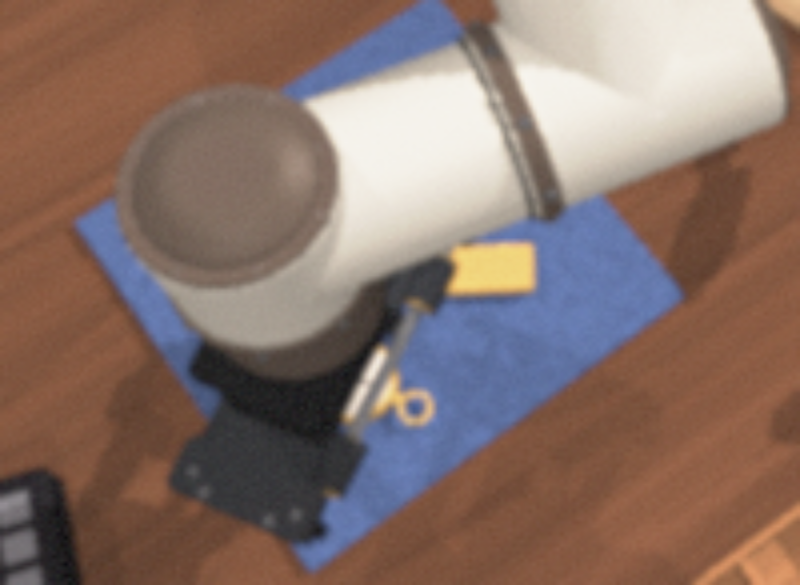

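View pics/d_wrist.png

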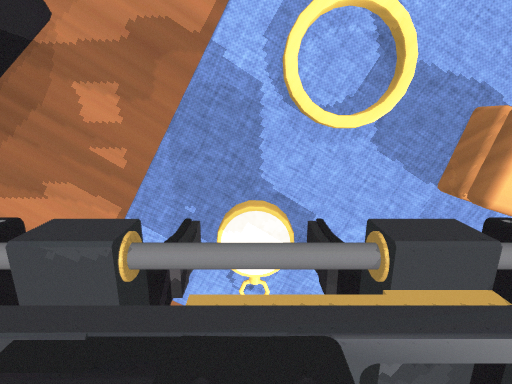

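```bash
python3 - <<'E'
from h import *
f=env.grab_frame("wrist");print("exp",proj(f,[.5806,-.2844,.02]))
env.gripper_to(0.0,15)
s=env.read_state();print(s['opening']*87,s['position'],s['force'])
p=s['position']
env.move_straight([p[0],p[1],.06],rate=.06)
s=env.read_state();print(s['opening']*87,s['position'],s['force'],s['clock'])
f=env.grab_frame("wrist");cv2.imwrite("pics/e.png",f["image"])
E
```

```text
exp [[253.8236802  243.77796156]]
45.10827275532256 [ 0.58014348 -0.28419264  0.0086208 ] [-1.25080154  0.74264881 -0.13012277]
45.48723543253667 [ 0.5797493  -0.28406946  0.05949922] [-0.15676869 -0.17513352 -0.70860883] 9.5833
```

View pics/e.png

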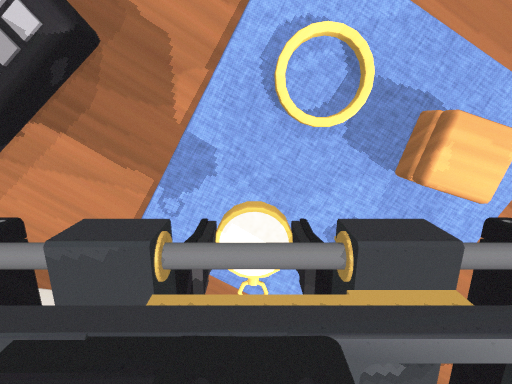

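```bash
python3 - <<'E'
from h import *
e=np.load("est.npy",allow_pickle=True).item();s=e['s']
p=env.read_state()['position'];o0=env.read_state()['tool_rot']
env.move_straight([p[0],p[1],.25],rate=.2)
jw=np.radians(160)
o=eul(tool([0,0,-1],[np.cos(jw),np.sin(jw),0]))
print(env.inverse_kinematics([s[0],s[1],.25],o))
env.goto([s[0],s[1],.25],o)
print(env.move_straight([s[0],s[1],.075],rate=.1))
env.dwell(.2)
st=env.read_state();print(st['position'],st['force'],st['opening']*87,st['clock'])
f=env.grab_frame("wrist");cv2.imwrite("pics/g.png",f["image"])
np.save("g.npy",{k:v for k,v in f.items() if k!='image'},allow_pickle=True)
print(proj(f,[*s[:2],.055]),proj(f,[*s[:2],.0]))
f=env.grab_frame("scene");cv2.imwrite("pics/g2.png",cv2.resize(f["image"][120:260,280:450],None,fx=4,fy=4))
E
```

```text
[ 4.16608992e+01  2.13612244e+01  3.37730088e+00 -2.54444375e-14
 -7.20160765e+01 -6.16608992e+01]
False
[0.55980024 0.28418535 0.07537708] [-0.10797977 -0.07262084 -0.88115891] 45.528162187910304 14.875
[[253.63983852 224.46759464]] [[253.68537868 201.7255157 ]]
```

View pics/g.png

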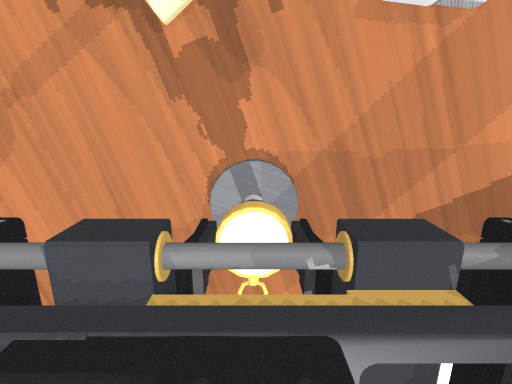

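View pics/g2.png

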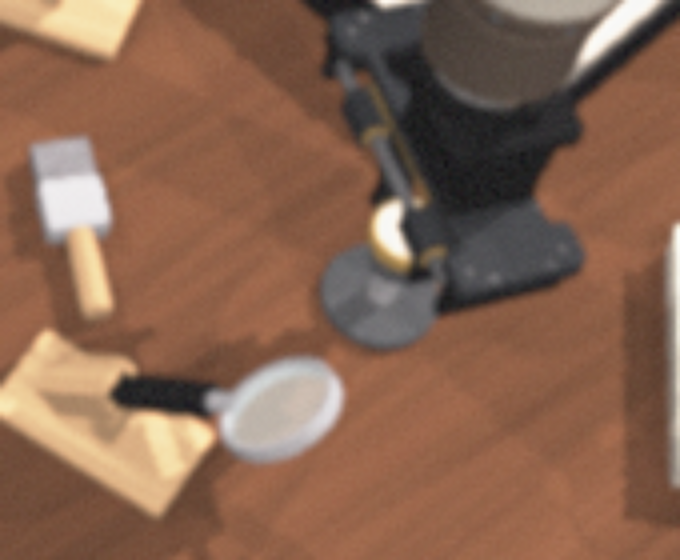

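```bash
python3 - <<'E'
from h import *
s=np.load("est.npy",allow_pickle=True).item()['s']
c=env.move_straight([s[0],s[1],.0565],rate=.02,force_limit=3)
st=env.read_state();print(c,st['position'],st['force'],st['opening']*87,st['clock'])
E
```

```text
True [0.55945863 0.28391596 0.05756086] [-1.4627342   0.3028142   4.98279801] 45.29009411419786 15.7833
```

```bash
python3 - <<'E'
from h import *
env.gripper_to(.62)
env.dwell(.3)
f=env.grab_frame("wrist");cv2.imwrite("pics/i1.png",f["image"])
p=env.read_state()['position']
env.gripper_to(.75)
env.move_straight([p[0],p[1],.2],rate=.15)
st=env.read_state();print(st['position'],st['force'],st['clock'])
f=env.grab_frame("wrist");
f2=env.grab_frame("scene");cv2.imwrite("pics/i2.png",np.hstack([cv2.resize(f2["image"][150:240,280:400],(512,384),interpolation=cv2.INTER_CUBIC),f["image"]])[:, :][::1][:,:])
im=cv2.imread("pics/i2.png");cv2.imwrite("pics/i2.png",cv2.resize(im,(800,300)))
E
```

```text
[0.55808662 0.28304151 0.19878897] [ 0.54117072 -0.29373458 -0.74423838] 18.2917
```

View pics/i2.png

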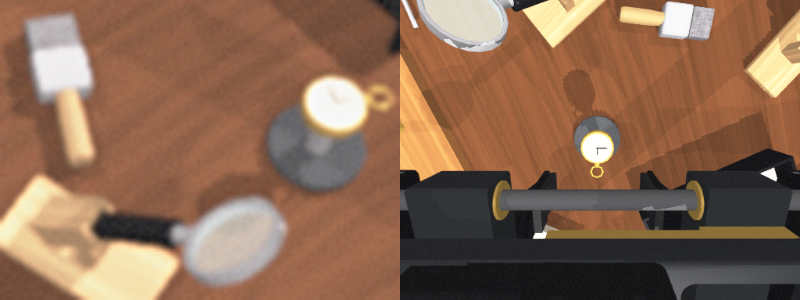

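```bash
python3 - <<'E'
from h import *
def view(pt,jawyaw,h,px=(256,130)):
    a=np.radians(jawyaw);T=tool([0,0,-1],[np.cos(a),np.sin(a),0])
    C=T@np.array([[0,-.968,-.252],[0,.252,-.968],[1,0,0]])
    d=C@np.array([(px[0]-253.4)/283.7,-(px[1]-193.5)/283.7,-1])
    cam=np.array(pt)-d*(h/-d[2]); 
    return cam-T@np.array([-.0688,-.161,.0003]),eul(T)
p,o=view([.575,.095,.06],110,.36,(256,100))
print(rnd(p),rnd(o,1),env.inverse_kinematics(p,o))
env.goto(p,o);env.dwell(.2)
f=env.grab_frame("wrist");cv2.imwrite("pics/k.png",f["image"])
np.save("k.npy",{k:v for k,v in f.items() if k!='image'},allow_pickle=True)
print(env.read_state()['clock'])
cv2.imwrite("pics/k2.png",cv2.resize(f["image"][0:210,110:390],None,fx=2.85,fy=2.85,interpolation=cv2.INTER_CUBIC))
for g in [(.6,.1)]:
  for hy in [15,20,25]:
    for sg in [1,-1]:
        a=np.radians(hy);hx=np.array([np.cos(a),np.sin(a),0]);mx=(hx+[0,0,1])/2**.5;jaw=sg*np.array([-np.sin(a),np.cos(a),0])
        T=tool((hx-[0,0,1])/2**.5,jaw)
        G=np.array([.6,.1,.087]);y=T[:,1]
        print(hy,sg,env.inverse_kinematics(G+.019*y,eul(T)),env.inverse_kinematics(G-.1*y,eul(T)))
E
```

```text
[0.6624, 0.1232, 0.259] [-90.0, 0.0, 20.0] [ 2.42521428e+01  2.57816539e+01  1.15345529e+01 -2.54444375e-14
 -7.57528991e+01 -9.42521428e+01]
19.4583
15 1 None None
15 -1 None None
20 1 None None
20 -1 None None
25 1 [  8.69434088  21.22568575 -21.21563396 -72.17503871 -12.03675049
  -6.5127979 ] None
25 -1 [  8.69434088  21.22568575 -21.21563396 -72.17503871 -12.03675049
 173.4872021 ] None
```

View pics/k2.png

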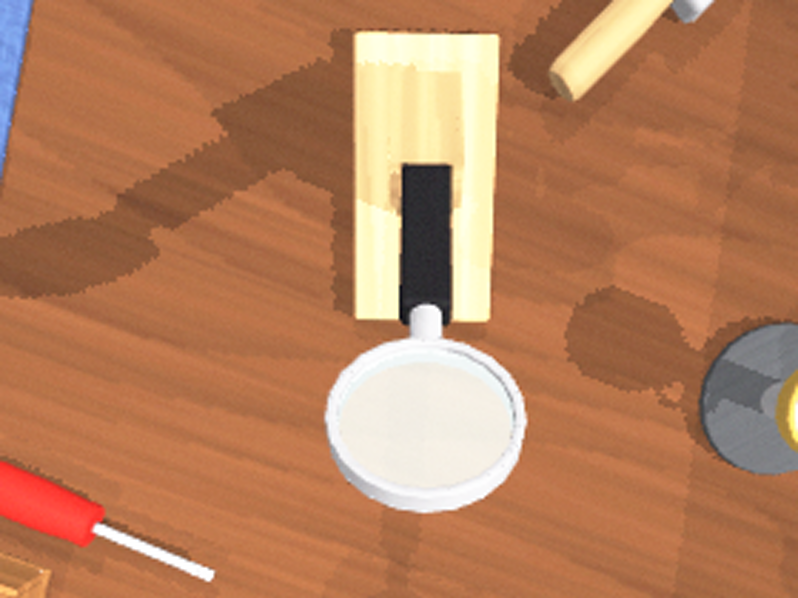

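```bash
python3 - <<'E'
from h import *
f=np.load("k.npy",allow_pickle=True).item()
def u(x,y): return ((x+.5)/2.85+110-.5,(y+.5)/2.85-.5)
c=[onz(f,u(*q),.01)[0] for q in [(354,32),(499,34),(355,320),(491,321)]]
print([rnd(x) for x in c])
fw=(c[2]+c[3])/2-(c[0]+c[1])/2;print("len",np.linalg.norm(fw),"w",np.linalg.norm(c[0]-c[1]),np.linalg.norm(c[2]-c[3]))
for A,B in [(c[0],c[2]),(c[1],c[3])]: print("edge yaw",np.degrees(np.arctan2(*(B-A)[1::-1])))
print("end yaw",[np.degrees(np.arctan2(*(b-a)[1::-1]))-90 for a,b in [(c[0],c[1]),(c[2],c[3])]])
yaw=np.arctan2(fw[1],fw[0]);hx=np.array([np.cos(yaw),np.sin(yaw),0])
ctr=sum(c)/4
org=ctr-hx*.0055;org[2]=0
print("yaw",np.degrees(yaw),"origin",rnd(org))
def pts(org,hx):
    z=np.array([0,0,1]);mx=(hx+z)/2**.5
    m=org+hx*.014+z*.061
    return m,m+.037*mx,m+.121*mx
m,g,l=pts(org,hx);print(rnd(m),rnd(g),rnd(l))
back=lambda P:((proj(f,P)-[110,0])*2.85).round(0).tolist()
print("mouth,grip,lens expected in k2",back(m),back(g),back(l))
hy=np.array([-hx[1],hx[0],0])
mx=(hx+[0,0,1])/2**.5; mz=(-hx+np.array([0,0,1]))/2**.5
print("handle end",back(m+.073*mx-.007*mz),"lens edges",back(l+.034*hy+.005*mz),back(l-.034*hy+.005*mz),back(l+.034*mx-.005*mz),back(l-.034*mx+.005*mz))
np.save("hold.npy",{'org':org,'yaw':yaw},allow_pickle=True)
E
```

```text
[[0.4798, 0.0306, 0.01], [0.4581, 0.0919, 0.01], [0.5968, 0.0718, 0.01], [0.5744, 0.1341, 0.01]]
len 0.12392171447249846 w 0.06500774658418079 0.06623415198783912
edge yaw 19.39989550004025
edge yaw 19.967136597526814
end yaw [np.float64(19.453336149615254), np.float64(19.765100598768925)]
yaw 19.68310925830647 origin [0.5221, 0.0803, 0.0]
[0.5353, 0.085, 0.061] [0.5599, 0.0938, 0.0872] [0.6158, 0.1138, 0.1466]
mouth,grip,lens expected in k2 [[426.0, 181.0]] [[426.0, 241.0]] [[427.0, 409.0]]
handle end [[426.0, 322.0]] lens edges [[531.0, 400.0]] [[324.0, 399.0]] [[427.0, 503.0]] [[427.0, 325.0]]
```

```bash
cat > plan.py <<'E'
from h import *
H=np.load("hold.npy",allow_pickle=True).item()
Z=np.array([0,0,1.])
def frame(yaw): return np.array([np.cos(yaw),np.sin(yaw),0]),np.array([-np.sin(yaw),np.cos(yaw),0])
hx,hy=frame(H['yaw']);mx=(hx+Z)/2**.5
G=H['org']+hx*.014+Z*.061+.037*mx
def T_for(yaw,th,sg): # th deg: forward tilt from down
    x,y=frame(yaw);t=np.radians(th);return tool(np.sin(t)*x-np.cos(t)*Z,sg*y)
W=np.array([.5594,.2839,0])
E
python3 - <<'E'
from plan import *
for th in [15,20,25,30,35,40,45]:
  for sg in [1,-1]:
    T=T_for(H['yaw'],th,sg);y=T[:,1];o=eul(T)
    q=[env.inverse_kinematics(P+.019*y,o) for P in (G-.1*y,G,G+.09*mx,G+.09*mx+.05*Z)]
    print(th,sg,[None if a is None else rnd(a,0) for a in q])
E
```

```text
15 1 [[27.0, 11.0, -28.0, 3.0, -37.0, -100.0], [27.0, 21.0, -31.0, 5.0, -23.0, -101.0], [26.0, 21.0, -18.0, 3.0, -36.0, -98.0], [26.0, 18.0, -14.0, 2.0, -43.0, -98.0]]
15 -1 [[27.0, 11.0, -28.0, 3.0, -37.0, 80.0], [27.0, 21.0, -31.0, 5.0, -23.0, 79.0], [26.0, 21.0, -18.0, 3.0, -36.0, 82.0], [26.0, 18.0, -14.0, 2.0, -43.0, 82.0]]
20 1 [[28.0, 8.0, -33.0, 6.0, -29.0, -103.0], [27.0, 19.0, -37.0, 10.0, -14.0, -107.0], [26.0, 19.0, -23.0, 5.0, -28.0, -100.0], [26.0, 16.0, -19.0, 4.0, -35.0, -99.0]]
20 -1 [[28.0, 8.0, -33.0, 6.0, -29.0, 77.0], [27.0, 19.0, -37.0, 10.0, -14.0, 73.0], [26.0, 19.0, -23.0, 5.0, -28.0, 80.0], [26.0, 16.0, -19.0, 4.0, -35.0, 81.0]]
25 1 [[28.0, 6.0, -40.0, 11.0, -19.0, -108.0], None, [26.0, 18.0, -28.0, 9.0, -19.0, -104.0], [26.0, 15.0, -23.0, 6.0, -27.0, -102.0]]
25 -1 [[28.0, 6.0, -40.0, 11.0, -19.0, 72.0], None, [26.0, 18.0, -28.0, 9.0, -19.0, 76.0], [26.0, 15.0, -23.0, 6.0, -27.0, 78.0]]
30 1 [None, None, None, [27.0, 13.0, -29.0, 11.0, -18.0, -106.0]]
30 -1 [None, None, None, [27.0, 13.0, -29.0, 11.0, -18.0, 74.0]]
35 1 [None, None, None, None]
35 -1 [None, None, None, None]
40 1 [None, None, None, None]
40 -1 [None, None, None, None]
45 1 [None, None, None, None]
45 -1 [None, None, None, None]
```

```bash
python3 - <<'E'
from plan import *
for sg in [1,-1]:
  for psi in range(-60,150,15):
    a=np.radians(psi);x,_=frame(a);T=T_for(a,-30,sg);P=W-.084*x+Z*.147
    q=env.inverse_kinematics(P+.019*T[:,1],eul(T))
    print(sg,psi,rnd(P,3),None if q is None else rnd(q,0))
th,sg=15,-1
T=T_for(H['yaw'],th,sg);y=T[:,1];o=eul(T)
print(rnd(G-.1*y+.019*y),rnd(o,1))
E
```

```text
1 -60 [0.517, 0.357, 0.147] [34.0, 29.0, 4.0, -33.0, -67.0, -170.0]
1 -45 [0.5, 0.343, 0.147] [34.0, 30.0, 5.0, -31.0, -74.0, -158.0]
1 -30 [0.487, 0.326, 0.147] [35.0, 32.0, 6.0, -27.0, -80.0, -146.0]
1 -15 [0.478, 0.306, 0.147] [36.0, 33.0, 7.0, -23.0, -84.0, -135.0]
1 0 [0.475, 0.284, 0.147] [38.0, 33.0, 6.0, -18.0, -88.0, -123.0]
1 15 [0.478, 0.262, 0.147] [39.0, 34.0, 5.0, -12.0, -89.0, -111.0]
1 30 [0.487, 0.242, 0.147] [41.0, 34.0, 3.0, -5.0, -88.0, -99.0]
1 45 [0.5, 0.225, 0.147] [42.0, 34.0, -0.0, 2.0, -86.0, -87.0]
1 60 [0.517, 0.211, 0.147] [43.0, 33.0, -4.0, 8.0, -82.0, -77.0]
1 75 [0.538, 0.203, 0.147] [44.0, 32.0, -8.0, 15.0, -76.0, -66.0]
1 90 [0.559, 0.2, 0.147] [45.0, 31.0, -12.0, 22.0, -70.0, -57.0]
1 105 [0.581, 0.203, 0.147] [45.0, 30.0, -17.0, 29.0, -62.0, -48.0]
1 120 [0.601, 0.211, 0.147] [44.0, 28.0, -21.0, 37.0, -54.0, -40.0]
1 135 [0.619, 0.225, 0.147] [43.0, 27.0, -26.0, 44.0, -46.0, -32.0]
-1 -60 [0.517, 0.357, 0.147] [34.0, 29.0, 4.0, -33.0, -67.0, 10.0]
-1 -45 [0.5, 0.343, 0.147] [34.0, 30.0, 5.0, -31.0, -74.0, 22.0]
-1 -30 [0.487, 0.326, 0.147] [35.0, 32.0, 6.0, -27.0, -80.0, 34.0]
-1 -15 [0.478, 0.306, 0.147] [36.0, 33.0, 7.0, -23.0, -84.0, 45.0]
-1 0 [0.475, 0.284, 0.147] [38.0, 33.0, 6.0, -18.0, -88.0, 57.0]
-1 15 [0.478, 0.262, 0.147] [39.0, 34.0, 5.0, -12.0, -89.0, 69.0]
-1 30 [0.487, 0.242, 0.147] [41.0, 34.0, 3.0, -5.0, -88.0, 81.0]
-1 45 [0.5, 0.225, 0.147] [42.0, 34.0, -0.0, 2.0, -86.0, 93.0]
-1 60 [0.517, 0.211, 0.147] [43.0, 33.0, -4.0, 8.0, -82.0, 103.0]
-1 75 [0.538, 0.203, 0.147] [44.0, 32.0, -8.0, 15.0, -76.0, 114.0]
-1 90 [0.559, 0.2, 0.147] [45.0, 31.0, -12.0, 22.0, -70.0, 123.0]
-1 105 [0.581, 0.203, 0.147] [45.0, 30.0, -17.0, 29.0, -62.0, 132.0]
-1 120 [0.601, 0.211, 0.147] [44.0, 28.0, -21.0, 37.0, -54.0, 140.0]
-1 135 [0.619, 0.225, 0.147] [43.0, 27.0, -26.0, 44.0, -46.0, 148.0]
[0.5402, 0.0867, 0.1654] [-90.0, 15.0, -160.3]
```

```bash
python3 - <<'E'
from plan import *
th,sg=15,1
T=T_for(H['yaw'],th,sg);y=T[:,1];o=eul(T)
env.gripper_to(.6)
pre=G-.1*y+.019*y
env.goto(pre+.06*Z,o)
env.move_straight(pre,rate=.15)
env.dwell(.1)
f=env.grab_frame("wrist");cv2.imwrite("pics/m1.png",f["image"])
c=env.move_straight(G+.019*y,rate=.08,force_limit=8)
st=env.read_state();print(c,st['position'],rnd(G+.019*y),st['force'],st['clock'])
f=env.grab_frame("wrist");cv2.imwrite("pics/m2.png",f["image"])
f=env.grab_frame("scene");cv2.imwrite("pics/m3.png",cv2.resize(f["image"][150:270,250:400],None,fx=5,fy=5))
E
```

```text
False [0.56481185 0.0955772  0.0694132 ] [0.5645, 0.0954, 0.0688] [-0.34620561  0.20158222 -0.01030771] 22.75
```

View pics/m2.png

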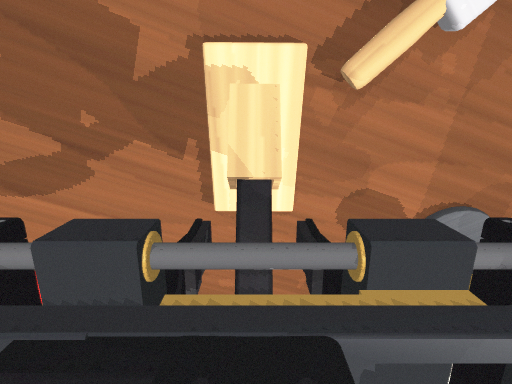

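View pics/m3.png

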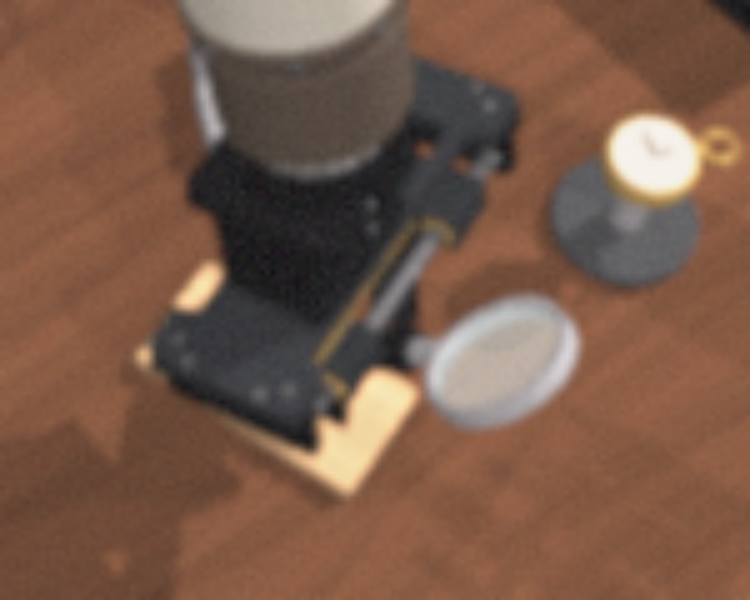

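```bash
python3 - <<'E'
from plan import *
env.gripper_to(0.0,45)
st=env.read_state();print(st['opening']*87,st['position'],st['force'])
p=st['position']
c=env.move_straight(p+.10*mx,rate=.07,force_limit=25)
st=env.read_state();print(c,st['opening']*87,st['position'],rnd(p+.1*mx),st['force'],st['wrist_torque'],st['clock'])
f=env.grab_frame("wrist");cv2.imwrite("pics/n2.png",f["image"])
f=env.grab_frame("scene");cv2.imwrite("pics/n3.png",cv2.resize(f["image"][150:270,250:400],None,fx=5,fy=5))
E
```

```text
19.75207259342983 [0.56452748 0.09548018 0.06879934] [-0.52275387  0.50573606  0.53985766]
False 20.263290512805472 [0.63061041 0.11910309 0.1390522 ] [0.6311, 0.1193, 0.1395] [ 0.38214363  0.69683374 -0.91866969] [-0.16620107  0.52727853  0.00105018] 25.0917
```

View pics/n3.png

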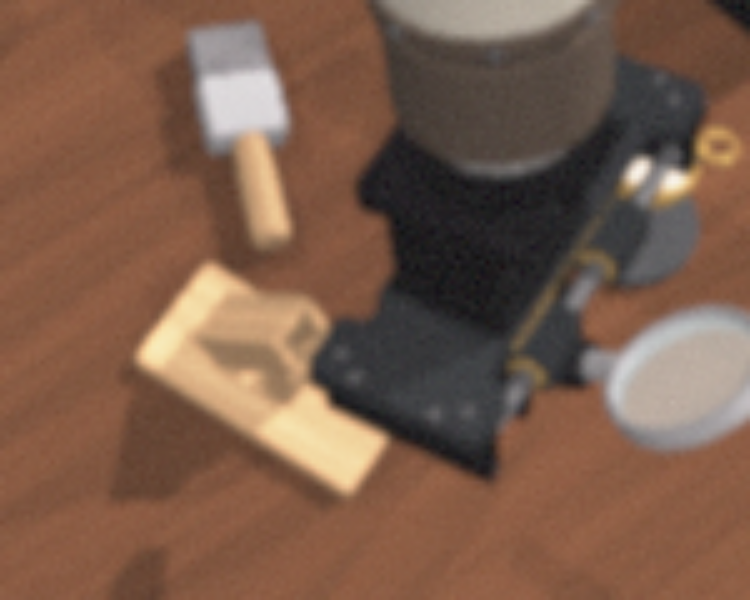

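View pics/n2.png

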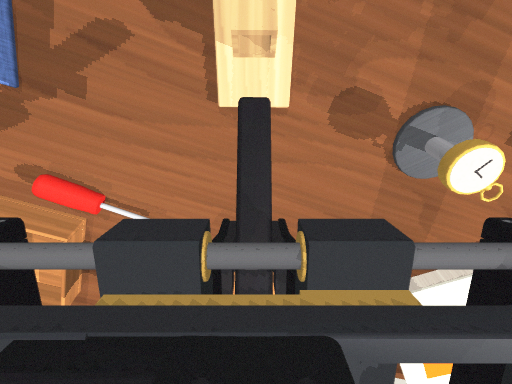

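```bash
python3 - <<'E'
from plan import *
env.dwell(.2)
p=env.read_state()['position']
env.move_straight(p+[0,0,.13],rate=.15)
a=np.radians(30);x,_=frame(a);T=T_for(a,-30,1);o=eul(T)
P=W-.084*x+Z*.147+.019*T[:,1]
env.move_straight(P+.12*Z,o,rate=.08)
env.dwell(.3)
st=env.read_state();print(st['opening']*87,st['position'],rnd(P+.12*Z),st['clock'])
f=env.grab_frame("scene");cv2.imwrite("pics/o1.png",cv2.resize(f["image"][100:250,270:450],None,fx=4,fy=4))
f=env.grab_frame("wrist");cv2.imwrite("pics/o2.png",f["image"])
f=env.grab_frame("top");cv2.imwrite("pics/o3.png",cv2.resize(f["image"][80:230,90:290],None,fx=4,fy=4))
E
```

```text
19.544534508875888 [0.478439   0.23708111 0.25059858] [0.4784, 0.2372, 0.2505] 29.2833
```

View pics/o1.png

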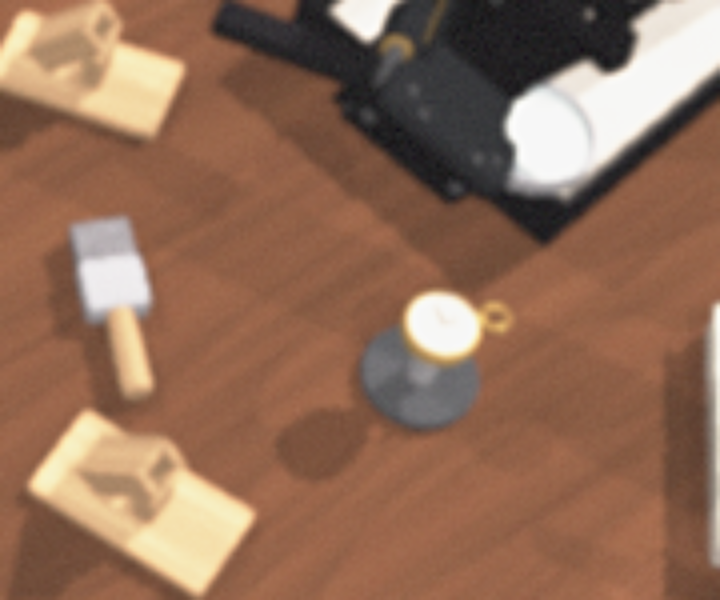

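View pics/o2.png

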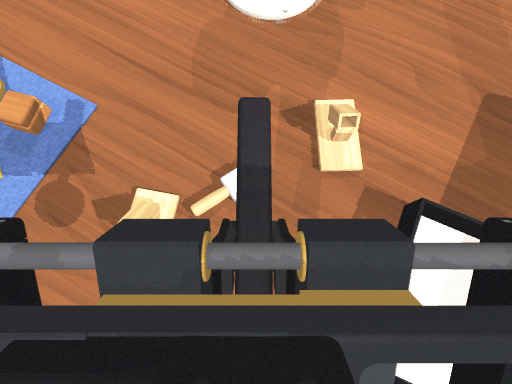

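View pics/o3.png

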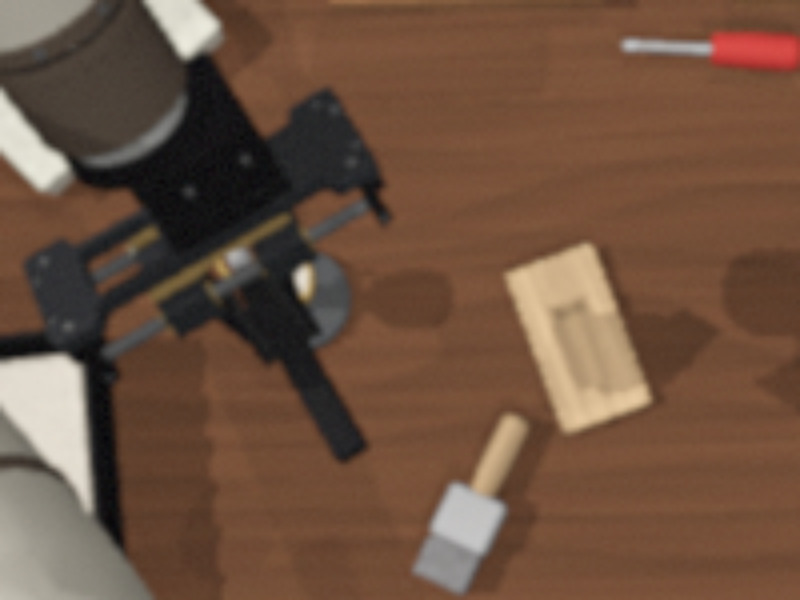

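```bash
python3 - <<'E'
from plan import *
f=env.grab_frame("scene");print("watch now",rnd(onz(f,(443/4+270-.4,325/4+100-.4),.069)),"pred px",proj(f,[*W[:2],.069]))
a=np.radians(30);x,hy_=frame(a);st=env.read_state();T=Rw(st['tool_rot']);y=T[:,1]
g=st['position']-.019*y
f=env.grab_frame("wrist")
for d in [-6,-3,0,3,6]:
    t=np.radians(d);m=np.cos(t)*x+np.sin(t)*Z;mz=-np.sin(t)*x+np.cos(t)*Z
    print(d,rnd(proj(f,g-.092*m+.007*mz)[0],1),rnd(proj(f,g-.092*m-.007*mz)[0],1),rnd(proj(f,g-.092*m+.007*mz+.01*hy_)[0],1),rnd(proj(f,g-.092*m+.007*mz-.01*hy_)[0],1))
cv2.imwrite("pics/p.png",cv2.resize(cv2.convertScaleAbs(f["image"][80:230,200:310],alpha=2.5),None,fx=4,fy=4,interpolation=cv2.INTER_NEAREST))
E
```

```text
watch now [[0.5603, 0.285, 0.069]] pred px [[379.77569799 180.80398992]]
-6 [254.0, 86.2] [254.0, 98.3] [271.4, 86.2] [236.6, 86.3]
-3 [254.0, 90.2] [254.0, 102.7] [270.9, 90.2] [237.0, 90.3]
0 [254.0, 94.4] [254.0, 107.3] [270.4, 94.4] [237.5, 94.4]
3 [254.0, 98.7] [254.0, 111.9] [270.0, 98.7] [237.9, 98.7]
6 [254.0, 103.2] [253.9, 116.6] [269.6, 103.2] [238.3, 103.2]
```

View pics/p.png

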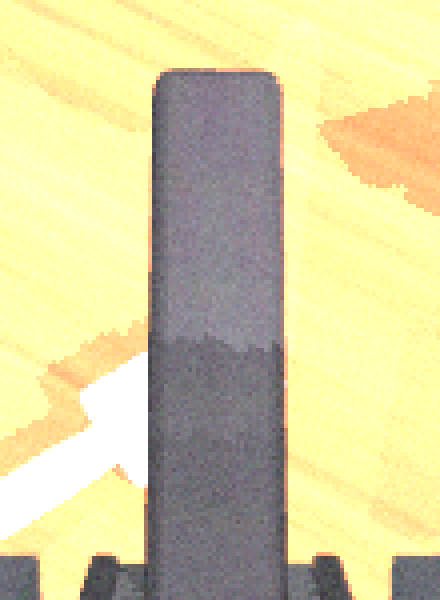

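```bash
python3 - <<'E'
from plan import *
a=np.radians(30);x,_=frame(a);T=T_for(a,-30,1);o=eul(T)
W=np.array([.5598,.2844,0])
P=W-.084*x+Z*.148+.019*T[:,1]
print(env.move_straight(P,o,rate=.05,force_limit=8))
env.dwell(.5)
st=env.read_state();print(st['opening']*87,st['position'],rnd(P),st['force'],st['clock'])
for i,z in enumerate(["scene","top"]):
    f=env.grab_frame(z)
    L=np.array([*W[:2],.148]);print(z,proj(f,L),"lens rim",rnd(proj(f,[L+[.034,0,.005],L-[.034,0,-.005],L+[0,.034,.005],L-[0,.034,-.005]]),1))
    c=np.round(proj(f,L)[0]).astype(int);print(c)
    cv2.imwrite(f"pics/q{i}.png",cv2.resize(f["image"][c[1]-40:c[1]+60,max(0,c[0]-60):c[0]+70],None,fx=6,fy=6))
f=env.grab_frame("wrist");cv2.imwrite("pics/q2.png",f["image"])
E
```

```text
False
19.440233401416915 [0.47881014 0.23765199 0.13153512] [0.4788, 0.2376, 0.1315] [ 0.5535992   0.1671794  -0.18557285] 32.5667
scene [[388.40382786 163.16075062]] lens rim [[399.4, 172.3], [378.8, 151.9], [399.7, 154.8], [378.0, 169.2]]
[388 163]
top [[152.23211001 142.37350598]] lens rim [[151.9, 129.0], [151.6, 154.9], [138.4, 142.1], [165.1, 141.6]]
[152 142]
```

View pics/q0.png

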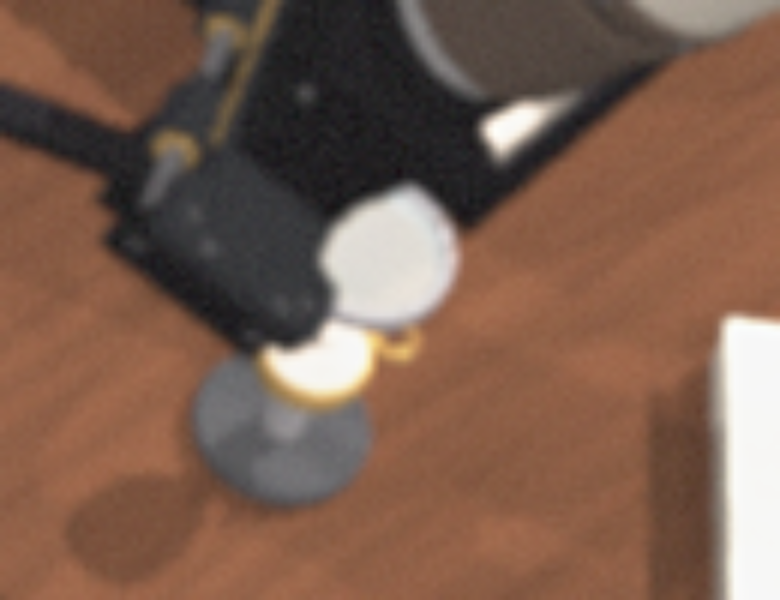

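View pics/q1.png

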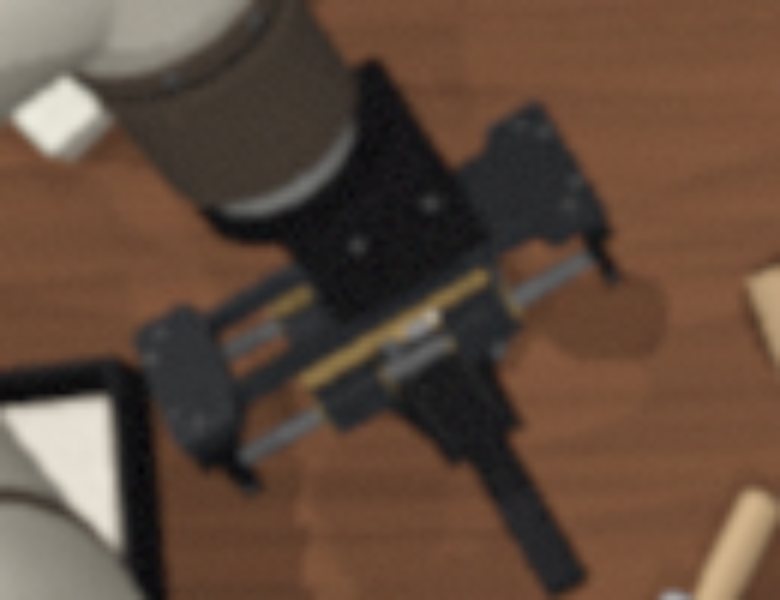

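```bash
python3 - <<'E'
from plan import *
f=env.grab_frame("scene")
x,yv=frame(np.radians(30))
im=cv2.resize(f["image"][123:223,328:458],None,fx=6,fy=6,interpolation=cv2.INTER_CUBIC)
L=np.array([.5598,.2844,.148]);t=np.linspace(0,2*np.pi,100)
def ring(L,r,c,m=x,mz=Z):
    P=L+r*(np.cos(t)[:,None]*m+np.sin(t)[:,None]*yv)
    q=((proj(f,P)-[328,123]+.5)*6).round().astype(int);cv2.polylines(im,[q],True,c,1);return
ring(L+.005*Z,.034,(0,0,255));ring(L-.005*Z,.034,(0,255,0))
ring(np.array([.5598,.2844,.069]),.023,(255,0,0))
ring(np.array([.5597,.2841,.007]),.038,(255,0,255))
cv2.imwrite("pics/r.png",im)
E
```

```text
(no output)
```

View pics/r.png

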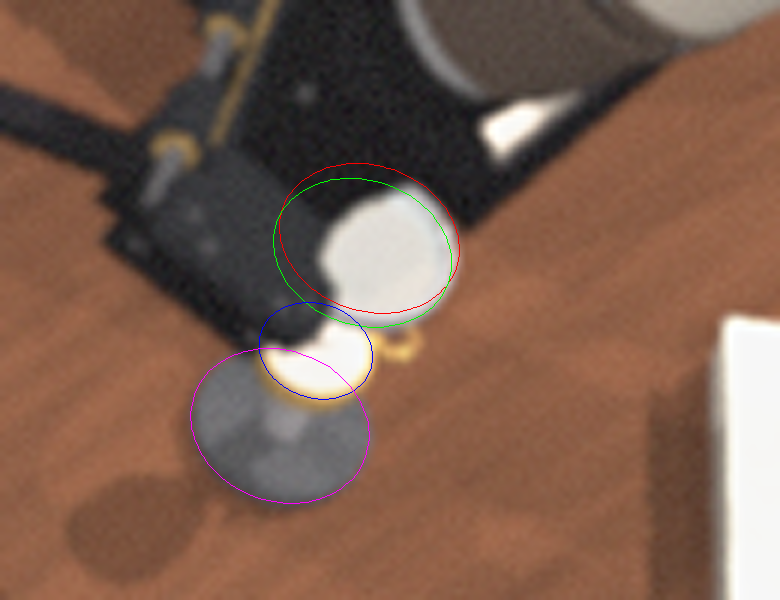

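```bash
python3 - <<'E'
from h import *
f=env.grab_frame("scene");a=cv2.imread("pics/a_scene.png")
d=cv2.absdiff(a,f["image"])[230:320,130:270].max(2);print("bystander diff>60 px:",(d>60).sum())
st=env.read_state();print(st['opening']*87,st['qvel'].round(2),st['clock'])
env.close_job()
E
```

```text
bystander diff>60 px: 19
19.549460113412994 [-0.02  0.04  0.04 -0.01 -0.07  0.13] 32.8167
the job is handed in; nothing more can be done
```

I put the watch dial up on the stand and released it, then drew the magnifier out of the rightmost holder. I handed in the job with the lens held level over the watch, at about 33 s of the 64 s allowed. The hand-in gives no verdict, so what follows is from my own last checks.

- **Watch:** in the scene image it lies dial up on the stand. My measurement puts it about 1 mm from the stand's centre.
- **Magnifier:** it is gripped at 45 N with the jaws at 19.5 mm, and the arm is still. The lens image matches its predicted outline centred over the watch to within a few millimetres. The lens sits roughly 8–9 cm above the watch, and its tilt is about 3° or less.
- **Clearance:** the force reading during the final descent showed no contact with anything.
- **Bangle, bar and ring box:** comparing the first and last pictures of the board area around them, only 19 pixels had changed strongly. I took this to be the removed watch's edge and shadow at the border of that area, but did not look closer. I saw no sign that any of them moved.
- **Limits of the checks:** nothing failed or disagreed. The gripper partly hid the lens and watch, so the lens check rests on the visible part of the rim.

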